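# Cover the open movements for the night

## Robot

A 6-joint arm with a two-finger parallel gripper is mounted at the origin on the work surface. World frame = base frame: x ahead of the robot, y to its left, z up, the work surface at z = 0. Lengths are in m, angles in rad, forces in N, time in s.
With the tool pointing down it reaches from about 0.3 to 0.825 m from the base axis. Payload 5.4 kg.
Tool frame: the origin (TCP) lies on the centre line of the jaws, within the pads' length; the fingertips stand 14 mm ahead of it and the grasp point (between the pads) lies 5 mm behind it (manip.tip_extent is the distance from the TCP to the fingertips, in m); z points along the fingers, y is the line along which they close (so a half turn about z gives the same grasp; the last joint's range is limited). The gripper opens to 92 mm and grips with 3 to 60 N. Pads are 20 mm wide; open, the fingers measure 128 mm over their backs; the gripper's body (75 mm by 189 mm) begins 69 mm behind the grasp point.
Start: joints at [1.06, 0.158, 1.597, -0, 1.386, -0.21], TCP at [0.17, 0.549, 0.229] pointing down, gripper open.
Joint ranges: [-2.91, 2.91], [-0.94, 2.29], [0.18, 2.7], [-1.29, 4.43], [0.17, 2.64], [-3, 3]. Speed limits (rad/s): [2.57, 2.57, 3.14, 3.14, 3.14, 3.14].

## Interface

Orientations are given as a rotation vector (axis times angle).
In Python, from cell import manip gives the robot as it stands. The module is installed in compiled form; this text tells all that it offers.
- The arm moves only by the shell command python3 -m inch 'ROWS' [FORCE]. ROWS is JSON, one flat list of numbers, 7 for each row, row after row: the shift along the tool's x, y, z scaled (see below), then the turn, a rotation vector about the tool's x, y, z scaled (see below), then the opening, from -1 (shut) to 1 (fully open). In form: [dx, dy, dz, wx, wy, wz, gripper, dx, dy, dz, wx, wy, wz, gripper, ...]. A call has 1 to 20 rows; each row is the pose to reach, as a shift and turn from the pose commanded when the call began, along the tool's axes at that moment; what a row does not reach only later rows make up. The controller multiplies each number of a shift by 0.2 m and each number of a turn by 1.5 rad. A row lasts 1/10 s, in which the tool goes at most 50 mm and 8.59 degrees, less where a joint would pass 70% of its speed; a pose out of reach is approached as far as the arm can. A call with a number of a shift or a turn outside -1 to 1 is refused whole. A call with a gripper value outside its range is refused whole. The fingers move at their own pace and stop on an object; FORCE is the grip in N (left out, the last holds). Time passes only in rows, so rows that repeat a pose let the fingers close. It gives the time, the measured TCP pose, the force, the opening and the grip force at its end, in the units of the state.
- manip.state(): the state, without advancing time (a new reading comes with each control period).
- manip.read_camera(name): name is "scene" or "top"; returns the picture (384x512x3 uint8, red, green, blue); there is no depth.
- manip.camera_params(name): a dict with "fovy" (degrees; the focal length in pixels is half the picture's height over the tangent of half this angle, whatever the lens; pixels are square), "cx", "cy" (the principal point, pixels), "k1" (the pictures are not rectified: a ray, as slopes to the right and down, at radius r is drawn at 1 + k1 r^2 times it, then the intrinsics apply), "extrinsics" (4x4, takes a point from world to camera coordinates). Camera axes: x right, y up, looking along -z (the intrinsics and any distortion apply to the point x, -y, -z); pixel columns grow to the right and rows downward; lengths in m; the calibration is good to about 2 mm. A picture is of the moment at which its call begins. camera_params takes no time and is no camera call.
- manip.job_done(): hands the job in; it is judged then, once.
The state is a dict: "time_s": time; "joints": joint angles; "dq": joint speeds; "joint_torque": joint torques, N m; "tcp_pos": TCP position; "tcp_rot": TCP orientation; "contact_force": force on the tool from outside, world axes, zero at the start; "ft_torque": the same for the moment, N m; "gripper_width": opening from 0.0 (shut) to 1.0 (fully open); "finger_force": force on a finger pad.
Only numpy, scipy, OpenCV 4.12 (cv2) and the standard library are available. Lean on these libraries where they do the work, as an engineer would, in place of code of your own. Each camera call takes 0.05 s, during which the arm holds its last target. There are 200 camera calls.

## Task

Closing time at the watchmaker's bench: take the stack of dust covers apart and put over each of the four open movements the cover that fits it, the smallest cover on the smallest movement and so on up to the largest, so that every movement is covered and every rim rests flat on the bench. Carry the covers upright and set them down without dropping them, do not bump or shift the movements, and leave the loupe and the oil cup where they are.

Things in the scene. Friction and masses are not known exactly. Their poses are not given: they have to be found in the camera images.
- cover_small: Frosted pale blue-grey plastic dust cover with a dark rim band, top of the stack: an upside-down cup, 52 mm outside diameter, 28 mm high without knob, wall 2.5 mm, open below (inside 47 mm wide, 25 mm deep). On the middle of its flat top a black upright cylindrical knob to lift by, 16 mm diameter, 22 mm high (28 to 50 mm above the origin). Origin: centre of the open rim, underside; z up.
- cover_medium: Frosted pale blue-grey plastic dust cover with a dark rim band, second from the top: an upside-down cup, 72 mm outside diameter, 30 mm high without knob, wall 2.5 mm, open below (inside 67 mm wide, 27 mm deep). On the middle of its flat top a black upright cylindrical knob to lift by, 16 mm diameter, 22 mm high (30 to 52 mm above the origin). Origin: centre of the open rim, underside; z up.
- cover_large: Frosted pale blue-grey plastic dust cover with a dark rim band, third from the top: an upside-down cup, 94 mm outside diameter, 34 mm high without knob, wall 2.5 mm, open below (inside 89 mm wide, 31 mm deep). On the middle of its flat top a black upright cylindrical knob to lift by, 16 mm diameter, 22 mm high (34 to 56 mm above the origin). Origin: centre of the open rim, underside; z up.
- cover_largest: Frosted pale blue-grey plastic dust cover with a dark rim band, bottom of the stack: an upside-down cup, 116 mm outside diameter, 47 mm high without knob, wall 2.5 mm, open below (inside 111 mm wide, 44 mm deep). On the middle of its flat top a black upright cylindrical knob to lift by, 16 mm diameter, 22 mm high (47 to 69 mm above the origin). Origin: centre of the open rim, underside; z up.
- movement_wristwatch: A wristwatch movement (silver disc, 26 mm) lying open on a round dark grey ring stand 30 mm in diameter and 8 mm high; 15 mm high in all, round and symmetric about its z axis for this job. Stands loose on the bench. Origin: centre of its underside, on the bench; z up.
- movement_pocketwatch: A pocket-watch movement (brass and silver disc, 43 mm) lying open on a round dark grey ring stand 49 mm in diameter and 9 mm high; 20 mm high in all, round and symmetric about its z axis for this job. Stands loose on the bench. Origin: centre of its underside, on the bench; z up.
- movement_alarmclock: An alarm-clock movement (60 mm, silver skeleton plate with brass wheels under it) lying open on a round dark grey ring stand 69 mm in diameter and 10 mm high; 25 mm high in all, round and symmetric about its z axis for this job. Stands loose on the bench. Origin: centre of its underside, on the bench; z up.
- movement_drumclock: A round drum clock movement (86 mm, two brass plates on pillars) lying open on a round dark grey ring stand 92 mm in diameter and 10 mm high; 41 mm high in all, round and symmetric about its z axis for this job. Stands loose on the bench. Origin: centre of its underside, on the bench; z up.
- loupe: Watchmaker's black eyeglass standing on the bench, a truncated cone 31 mm in diameter at the foot and 29 mm high. A bystander. Origin: centre of its underside.
- oil_cup: Small dark steel oil cup with a green glass lid, 32 mm in diameter and 21 mm high. A bystander. Origin: centre of its underside.
Things that resemble listed ones, but are neither listed nor needed, are in the scene too. Leave any blue or purple look-alike of the movement_pocketwatch alone.

How it is judged:
At the end, for the whole second after the job is handed in: Each movement is under its own cover, smallest to smallest and so on: centres within 12 mm, rim on the bench (cover origin under 4 mm), covers and movements level within 0.06 rad, movements standing on the bench, all at rest and released (horizontal distance between cover_small and movement_wristwatch below 0.012 m and height (world z) of each of cover_small, movement_wristwatch, cover_medium, movement_pocketwatch, cover_large, movement_alarmclock, cover_largest, movement_drumclock below 0.004 m and angle between each of cover_small, movement_wristwatch, cover_medium, movement_pocketwatch, cover_large, movement_alarmclock, cover_largest, movement_drumclock's own z axis and vertical below 0.06 rad and linear speed of each of cover_small, movement_wristwatch, cover_medium, movement_pocketwatch, cover_large, movement_alarmclock, cover_largest, movement_drumclock below 0.02 m/s and horizontal distance between cover_medium and movement_pocketwatch below 0.012 m and horizontal distance between cover_large and movement_alarmclock below 0.012 m and horizontal distance between cover_largest and movement_drumclock below 0.012 m); the robot touches nothing.
It fails at once if a movement is shoved more than 12 mm from where it stood (distance of any of movement_wristwatch, movement_pocketwatch, movement_alarmclock, movement_drumclock from where it was at the start of the episode above 0.012 m).
It fails at once if a movement is struck or pressed by the robot or a cover with more than 12 N (contact force between any of movement_wristwatch, movement_pocketwatch, movement_alarmclock, movement_drumclock and the arm above 12 N or contact force between any of movement_wristwatch, movement_pocketwatch, movement_alarmclock, movement_drumclock and the fingers above 12 N or contact force between any of movement_wristwatch, movement_pocketwatch, movement_alarmclock, movement_drumclock and cover_small above 12 N or contact force between any of movement_wristwatch, movement_pocketwatch, movement_alarmclock, movement_drumclock and cover_medium above 12 N or contact force between any of movement_wristwatch, movement_pocketwatch, movement_alarmclock, movement_drumclock and cover_large above 12 N or contact force between any of movement_wristwatch, movement_pocketwatch, movement_alarmclock, movement_drumclock and cover_largest above 12 N).
It fails at once if a cover tips over (leans more than 40 degrees) (angle between any of cover_small, cover_medium, cover_large, cover_largest's own z axis and vertical above 0.7 rad).
It fails at once if a cover is dropped: it comes down over the last 20 mm above the bench faster than 0.6 m/s ((height (world z) of cover_small below 0.02 m and linear speed of cover_small above 0.6 m/s) or (height (world z) of cover_medium below 0.02 m and linear speed of cover_medium above 0.6 m/s) or (height (world z) of cover_large below 0.02 m and linear speed of cover_large above 0.6 m/s) or (height (world z) of cover_largest below 0.02 m and linear speed of cover_largest above 0.6 m/s)).
It fails at once if the loupe or the oil cup is moved more than 15 mm or knocked over (distance of any of loupe, oil_cup from where it was at the start of the episode above 0.015 m or angle between any of loupe, oil_cup's own z axis and vertical above 0.5 rad).
It also fails if it takes over 102 s, if anything falls off the work surface, if the arm or the gripper's body presses on something with over 40 N, if the wrist force passes 120 N, or if a joint passes its speed limit or range.

## Working session

There is one attempt and no reset: what is moved stays moved. The work goes in short steps, Python scripts to look and compute and a shell command to move; the robot and the scene stay as the last step left them, time stands still between calls to the robot, and variables do not carry over. Pictures are saved under pics/ and viewed, at most 15 in all, crops included, and the job is handed in when it is done.

```bash
mkdir -p pics; cat > h.py <<'E'
import numpy as np,cv2
from cell import manip
from scipy.spatial.transform import Rotation as R
def cam(n):
    p=manip.camera_params(n);f=192/np.tan(np.radians(p['fovy'])/2)
    return p,f,np.array(p['extrinsics'])
def ray(n,u,v):
    p,f,E=cam(n);d=np.array([(u-p['cx'])/f,(v-p['cy'])/f]);s=d.copy()
    for _ in range(20): s=d/(1+p['k1']*(s@s))
    w=E[:3,:3].T@np.array([s[0],-s[1],-1]);return -E[:3,:3].T@E[:3,3],w
def onz(n,u,v,z):
    c,w=ray(n,u,v);return c+w*(z-c[2])/w[2]
def proj(n,P):
    p,f,E=cam(n);q=E[:3,:3]@P+E[:3,3];s=np.array([q[0]/-q[2],-q[1]/-q[2]]);s=s*(1+p['k1']*(s@s))
    return s*f+[p['cx'],p['cy']]
def snap(n,name):
    im=manip.read_camera(n)[:,:,::-1];cv2.imwrite(f'pics/{name}.png',im);return im
E
python3 - <<'E'
from h import *
for n in('top','scene'):
    snap(n,n+'0');p,f,E=cam(n);print(n,f,p['cx'],p['cy'],p['k1'],-E[:3,:3].T@E[:3,3],E[:3,:3].round(3).tolist())
s=manip.state();print(s);print(R.from_rotvec(s['tcp_rot']).as_matrix().round(3),manip.tip_extent)
E
```

```text
top 361.6412327554762 251.5741707502948 192.10798399217222 -0.016737538976884705 [ 0.39705609 -0.00925919  0.87768139] [[0.006, -1.0, 0.014], [0.988, 0.008, 0.152], [-0.152, 0.013, 0.988]]
scene 464.28533456130197 266.2301965973104 186.54816932071398 -0.017386165168144944 [ 0.88810966 -0.66517567  0.71721793] [[0.857, 0.515, 0.015], [-0.333, 0.532, 0.778], [0.393, -0.672, 0.628]]
{'time_s': 0.1, 'joints': array([ 1.05989963e+00,  1.58985694e-01,  1.59807373e+00, -9.06561010e-06,
        1.38622858e+00, -2.10095180e-01]), 'dq': array([-9.70446882e-04, -6.42299887e-04, -2.79407632e-03, -2.35874541e-03,
        1.41350911e-03,  4.30401537e-05]), 'joint_torque': array([-7.38534291e-04, -3.86509037e+01, -3.22957993e+01,  7.01953447e-02,
        3.39903566e-02, -7.28163241e-05]), 'tcp_pos': array([0.17011511, 0.54869508, 0.22773388]), 'tcp_rot': array([-4.70627492e-01, -3.10554395e+00,  2.49633680e-03]), 'contact_force': array([-0.35086914,  0.56297759,  0.11679066]), 'ft_torque': array([-0.0444144 ,  0.00384712,  0.00134678]), 'finger_force': 0.0, 'gripper_width': 1.0011790465708936}
[[-0.955  0.296 -0.001]
 [ 0.296  0.955 -0.001]
 [ 0.    -0.002 -1.   ]] 0.014
```

View pics/top0.png

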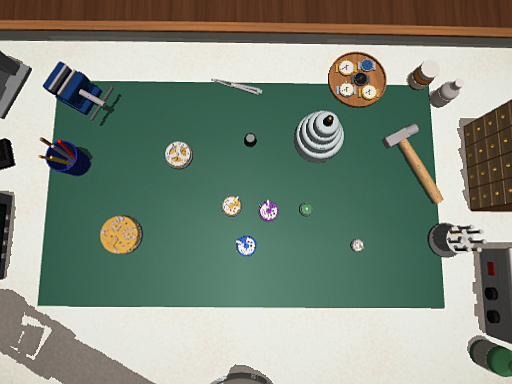

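View pics/scene0.png

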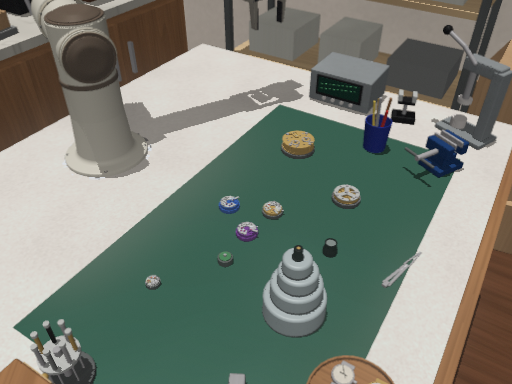

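The top view shows the drum clock at (121,235), alarm clock (178,155), pocket watch (231,206), wristwatch (357,245) and the stack at (319,135). The loupe is at (250,139) and the oil cup at (306,209). The look-alikes are blue (246,245) and purple (268,211). The scene view agrees, with the stack knob at (298,252).

```bash
cat > m.py <<'E'
from h import *
# dark/any non-mat mask per object: silhouette contour; ray across the two views
T={'wrist':((357,245),(153,282),.015,.030),'pocket':((231,206),(272,210),.020,.049),'alarm':((178,155),(346,195),.025,.069),'drum':((121,235),(297,144),.041,.092),'loupe':((250,139),(330,247),.029,.031),'oil':((306,209),(225,258),.021,.032)}
for k,(a,b,h,D) in T.items():
    out=[]
    for n,(u,v) in(('top',a),('scene',b)):
        im=cv2.imread(f'pics/{n}0.png').astype(int);hsv=cv2.cvtColor(im.astype(np.uint8),cv2.COLOR_BGR2HSV)
        s=hsv[...,1];mat=(hsv[...,0]>68)&(hsv[...,0]<92)&(s>110)
        m=(~mat).astype(np.uint8)
        N,l,st,c=cv2.connectedComponentsWithStats(m,connectivity=4)
        r=30;w=l[v-3:v+4,u-3:u+4].ravel();w=w[w>0];i=np.bincount(w).argmax()
        x,y,ww,hh,A=st[i];cc=(x+(ww-1)/2,y+(hh-1)/2)
        P=onz(n,*cc,h*.5);out.append(P[:2]);e=onz(n,x,cc[1],h*.5),onz(n,x+ww,cc[1],h*.5)
        print(k,n,(x,y,ww,hh,A),P.round(4)[:2],'width',np.linalg.norm(e[0]-e[1]).round(4),'exp',D)
    print('   diff',(out[0]-out[1]).round(4))
E
python3 m.py
python3 - <<'E'
from h import *
a=cv2.imread('pics/top0.png');b=cv2.imread('pics/scene0.png')
A=cv2.resize(a[90:180,270:370],None,fx=4,fy=4,interpolation=2);B=cv2.resize(b[240:330,255:345],None,fx=4,fy=4,interpolation=2)
cv2.imwrite('pics/c1.png',np.hstack([A,B]))
E
```

```text
wrist top (np.int32(0), np.int32(0), np.int32(512), np.int32(384), np.int32(174173)) [ 0.5327 -0.0299] width 1.2584 exp 0.03
wrist scene (np.int32(0), np.int32(0), np.int32(512), np.int32(384), np.int32(195950)) [0.4321 0.0646] width 1.2361 exp 0.03
   diff [ 0.1006 -0.0945]
pocket top (np.int32(0), np.int32(0), np.int32(512), np.int32(384), np.int32(174173)) [ 0.5323 -0.0299] width 1.2547 exp 0.049
pocket scene (np.int32(0), np.int32(0), np.int32(512), np.int32(384), np.int32(195950)) [0.4337 0.062 ] width 1.2318 exp 0.049
   diff [ 0.0986 -0.0919]
alarm top (np.int32(0), np.int32(0), np.int32(512), np.int32(384), np.int32(174173)) [ 0.5319 -0.0298] width 1.2511 exp 0.069
alarm scene (np.int32(0), np.int32(0), np.int32(512), np.int32(384), np.int32(195950)) [0.4353 0.0595] width 1.2274 exp 0.069
   diff [ 0.0966 -0.0893]
drum top (np.int32(0), np.int32(0), np.int32(512), np.int32(384), np.int32(174173)) [ 0.5307 -0.0296] width 1.2396 exp 0.092
drum scene (np.int32(0), np.int32(0), np.int32(512), np.int32(384), np.int32(195950)) [0.4405 0.0512] width 1.2135 exp 0.092
   diff [ 0.0902 -0.0809]
loupe top (np.int32(0), np.int32(0), np.int32(512), np.int32(384), np.int32(174173)) [ 0.5316 -0.0298] width 1.2482 exp 0.031
loupe scene (np.int32(0), np.int32(0), np.int32(512), np.int32(384), np.int32(195950)) [0.4366 0.0574] width 1.2239 exp 0.031
   diff [ 0.095  -0.0872]
oil top (np.int32(0), np.int32(0), np.int32(512), np.int32(384), np.int32(174173)) [ 0.5323 -0.0299] width 1.254 exp 0.032
oil scene (np.int32(0), np.int32(0), np.int32(512), np.int32(384), np.int32(195950)) [0.434  0.0615] width 1.2309 exp 0.032
   diff [ 0.0982 -0.0914]
```

View pics/c1.png

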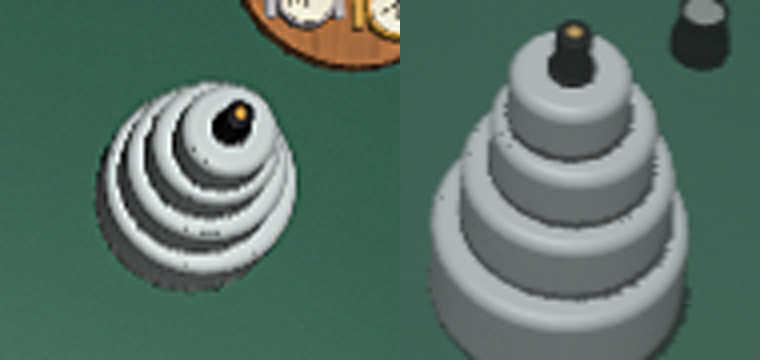

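The crop shows the stack with the orange knob tip at about top (330,118.3) and scene (298.2,249.5). The mat mask failed because it merged everything, so I'm redoing it with local colour.

```bash
python3 - <<'E'
s=open('m.py').read()
s=s.replace("mat=(hsv[...,0]>68)&(hsv[...,0]<92)&(s>110)","b,g,rr=(im[...,i]/(im.sum(2)+1e-6) for i in range(3));q=np.s_[v-30:v+30,u-30:u+30];mat=(abs(b-np.median(b[q]))<.035)&(abs(rr-np.median(rr[q]))<.045)&(im.sum(2)>60)")
s=s.replace("m=(~mat).astype(np.uint8)","m=np.zeros(mat.shape,np.uint8);q=np.s_[max(v-28,0):v+29,u-28:u+29];m[q]=~mat[q];m=cv2.medianBlur(m,3);tile.append(cv2.resize(np.hstack([im[v-28:v+29,u-28:u+29],np.repeat(m[v-28:v+29,u-28:u+29,None]*255,3,2)]).astype(np.uint8),None,fx=1.7,fy=1.7))")
s=s.replace("T={","tile=[]\nT={",1)
s+='''
cv2.imwrite('pics/mask.png',np.vstack([np.hstack(tile[i:i+4]) for i in(0,4,8)]))
def tri(a,b):
    c,w=ray('top',*a);d,x=ray('scene',*b);t=np.linalg.lstsq(np.c_[w,-x],d-c,rcond=None)[0];p=c+t[0]*w;q=d+t[1]*x;return (p+q)/2,np.linalg.norm(p-q)
print('knob',tri((330,118.3),(298.2,249.5)),onz('top',330,118.3,.161),onz('scene',298.2,249.5,.161))
'''
open('m.py','w').write(s)
E
python3 m.py
```

```text
wrist top (np.int32(351), np.int32(239), np.int32(13), np.int32(13), np.int32(127)) [ 0.405  -0.2736] width 0.0313 exp 0.03
wrist scene (np.int32(145), np.int32(275), np.int32(16), np.int32(14), np.int32(179)) [ 0.4082 -0.2733] width 0.0309 exp 0.03
   diff [-0.0032 -0.0003]
pocket top (np.int32(222), np.int32(196), np.int32(20), np.int32(20), np.int32(320)) [0.4977 0.0279] width 0.0482 exp 0.049
pocket scene (np.int32(262), np.int32(201), np.int32(21), np.int32(18), np.int32(313)) [0.5    0.0272] width 0.0481 exp 0.049
   diff [-0.0023  0.0007]
alarm top (np.int32(165), np.int32(141), np.int32(28), np.int32(28), np.int32(617)) [0.6224 0.1597] width 0.0687 exp 0.069
alarm scene (np.int32(332), np.int32(184), np.int32(29), np.int32(25), np.int32(574)) [0.6259 0.1588] width 0.0691 exp 0.069
   diff [-0.0035  0.0008]
drum top (np.int32(99), np.int32(215), np.int32(44), np.int32(40), np.int32(1337)) [0.4259 0.2872] width 0.1034 exp 0.092
drum scene (np.int32(281), np.int32(130), np.int32(34), np.int32(29), np.int32(818)) [0.4297 0.2824] width 0.0921 exp 0.092
   diff [-0.0038  0.0048]
loupe top (np.int32(244), np.int32(133), np.int32(12), np.int32(13), np.int32(126)) [ 0.6629 -0.0144] width 0.0297 exp 0.031
loupe scene (np.int32(324), np.int32(239), np.int32(12), np.int32(17), np.int32(148)) [ 0.6635 -0.015 ] width 0.0251 exp 0.031
   diff [-0.0007  0.0006]
oil top (np.int32(299), np.int32(203), np.int32(14), np.int32(13), np.int32(143)) [ 0.4905 -0.1508] width 0.0339 exp 0.032
oil scene (np.int32(218), np.int32(252), np.int32(15), np.int32(15), np.int32(184)) [ 0.4957 -0.1538] width 0.0304 exp 0.032
   diff [-0.0052  0.003 ]
knob (array([ 0.66663862, -0.18073108,  0.15757186]), np.float64(0.0028271363306783563)) [ 0.66412721 -0.18064808  0.161     ] [ 0.66904096 -0.18270549  0.161     ]
```

View pics/mask.png

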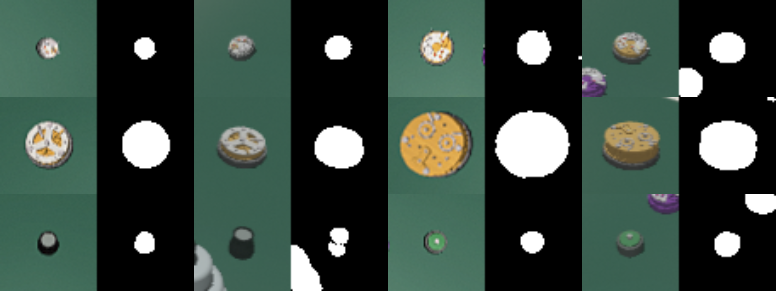

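The masks fit the given sizes and the two views agree to about 3–5 mm. Averaged positions are wristwatch (.4065,-.2735), pocket watch (.499,.0275), alarm clock (.624,.159), drum clock about (.428,.284) and knob (.6665,-.181). Moving now.

```bash
python3 -m inch '[-0.45,-0.357,0,0,0,-0.1,0,-0.9,-0.715,0,0,0,-0.2,0,-0.9,-0.715,0,0,0,-0.2,0,-0.9,-0.715,0,0,0,-0.2,0,-0.9,-0.715,0,0,0,-0.2,0,-0.9,-0.715,0,0,0,-0.2,0,-0.9,-0.715,0,0,0,-0.2,0]' 30
```

```text
time_s: 0.8
tcp_pos: [0.3, 0.359, 0.2284]
tcp_rot: [-0.004, -3.141, -0.0]
contact_force: [-0.7, -0.6, -0.1]
gripper_width: 0.503
finger_force: 0.0
```

```bash
python3 -m inch '[-0.2,-0.25,0,0,0,0,0,-0.4,-0.5,0,0,0,0,0,-0.6,-0.75,0,0,0,0,0,-0.75,-1,0,0,0,0,0,-0.75,-1,0,0,0,0,0]'
python3 -m inch '[-0.2,-0.25,0,0,0,0,0,-0.4,-0.5,0,0,0,0,0,-0.6,-0.75,0,0,0,0,0,-0.75,-1,0,0,0,0,0,-0.75,-1,0,0,0,0,0]'
python3 -m inch '[-0.17,-0.2,0,0,0,0,0,-0.3325,-0.4,0,0,0,0,0,-0.3325,-0.6,0,0,0,0,0,-0.3325,-0.7,0,0,0,0,0,-0.3325,-0.7,0,0,0,0,0,-0.3325,-0.7,0,0,0,0,0]'
python3 - <<'E'
from h import *
snap('top','t1');snap('scene','s1')
a=cv2.imread('pics/top0.png') ; a=cv2.imread('pics/t1.png');b=cv2.imread('pics/s1.png')
A=cv2.resize(a[70:180,270:370],None,fx=4,fy=4,interpolation=2);B=cv2.resize(b[200:310,250:350],None,fx=4,fy=4,interpolation=2)
cv2.imwrite('pics/c2.png',np.hstack([A,B]))
E
```

```text
time_s: 1.3
tcp_pos: [0.4502, 0.1592, 0.2285]
tcp_rot: [-0.003, 3.142, 0.001]
contact_force: [0.2, 0.7, 0.1]
gripper_width: 0.5
finger_force: 0.0
time_s: 1.8
tcp_pos: [0.6007, -0.0404, 0.228]
tcp_rot: [0.002, -3.141, -0.001]
contact_force: [1.1, 0.6, 0.2]
gripper_width: 0.5
finger_force: 0.0
time_s: 2.4
tcp_pos: [0.6659, -0.1787, 0.2283]
tcp_rot: [0.001, -3.141, -0.002]
contact_force: [-0.5, 0.1, -0.5]
gripper_width: 0.498
finger_force: 0.0
```

View pics/c2.png

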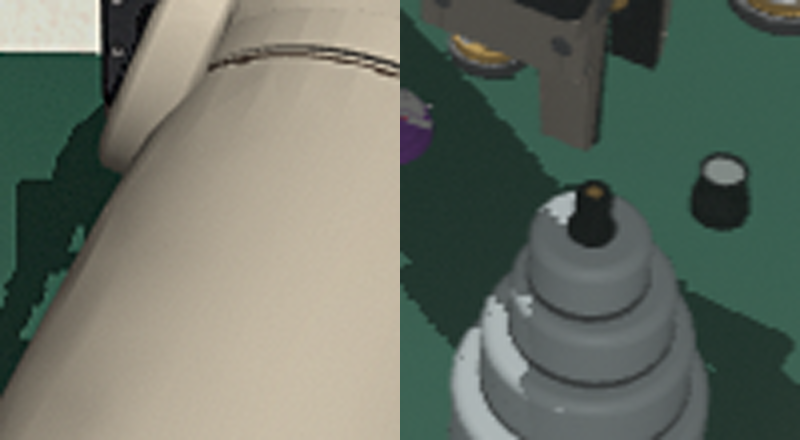

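The arm hides the stack from the top camera. In the scene view the near fingertip is at about (293,235) and the knob dot at (298,247.5). I'll check the tool against the camera by projecting the fingertip corners.

```bash
python3 - <<'E'
from h import *
for x in(-.01,.01):
  for y in(-.023,-.041,.023,.041):
    q=proj('scene',np.array([.6659+x,-.1787+y,.2143]));print(x,y,q.round(1),((q-[250,200])*4+[400,0]).round(0))
for z in(.161,.158):print(onz('scene',298.3,247.4,z))
print(onz('top',330,118,.161))
E
```

```text
-0.01 -0.023 [286.9 230. ] [548. 120.]
-0.01 -0.041 [281.2 237.1] [525. 148.]
-0.01 0.023 [300.8 213.1] [603.  52.]
-0.01 0.041 [305.9 206.8] [623.  27.]
0.01 -0.023 [298.4 234.8] [593. 139.]
0.01 -0.041 [292.8 242. ] [571. 168.]
0.01 0.023 [311.9 217.5] [647.  70.]
0.01 0.041 [316.8 211.1] [667.  44.]
[ 0.66697013 -0.17844741  0.161     ]
[ 0.6657774  -0.17582221  0.158     ]
[ 0.66478034 -0.18066685  0.161     ]
```

```bash
python3 -m inch '[0,-0.006,0.08,0,0,0,0,0,-0.006,0.18,0,0,0,0,0,-0.006,0.27,0,0,0,0,0,-0.006,0.33,0,0,0,0,0,-0.006,0.366,0,0,0,0,0,-0.006,0.366,0,0,0,0,0,-0.006,0.366,0,0,0,0]'
python3 -m inch '[0,0,0,0,0,0,-0.4,0,0,0,0,0,0,-0.6,0,0,0,0,0,0,-0.8,0,0,0,0,0,0,-1,0,0,0,0,0,0,-1,0,0,0,0,0,0,-1,0,0,0,0,0,0,-1]' 25
```

```text
time_s: 3.2
tcp_pos: [0.6662, -0.182, 0.1561]
tcp_rot: [0.001, 3.14, -0.001]
contact_force: [0.3, -0.2, 0.4]
gripper_width: 0.5
finger_force: 0.0
time_s: 3.9
tcp_pos: [0.6659, -0.182, 0.1556]
tcp_rot: [0.001, 3.141, -0.0]
contact_force: [0.0, -0.6, 1.4]
gripper_width: 0.162
finger_force: 25.0
```

```bash
python3 -m inch '[0,0,-0.04,0,0,0,-1,0,0,-0.1,0,0,0,-1,0,0,-0.18,0,0,0,-1,0,0,-0.26,0,0,0,-1,0,0,-0.32,0,0,0,-1,0,0,-0.35,0,0,0,-1,0.06,-0.02,-0.35,0,0,0,-1,0.18,-0.07,-0.35,0,0,0,-1,0.34,-0.12,-0.35,0,0,0,-1,0.5,-0.18,-0.35,0,0,0,-1,0.6,-0.22,-0.35,0,0,0,-1,0.65,-0.23,-0.35,0,0,0,-1,0.65,-0.23,-0.35,0,0,0,-1]'
python3 -m inch '[0.06,-0.02,0,0,0,0,-1,0.18,-0.07,0,0,0,0,-1,0.34,-0.12,0,0,0,0,-1,0.5,-0.18,0,0,0,0,-1,0.6,-0.22,0,0,0,0,-1,0.65,-0.235,0,0,0,0,-1,0.65,-0.235,0,0,0,0,-1,0.65,-0.235,0,0,0,0,-1]'
python3 - <<'E'
from h import *
a=snap('top','t2');b=snap('scene','s2')
A=cv2.resize(a[180:290,300:400],None,fx=4,fy=4,interpolation=2);B=cv2.resize(b[180:290,110:210],None,fx=4,fy=4,interpolation=2)
cv2.imwrite('pics/c3.png',np.hstack([A,B]))
E
```

```text
time_s: 5.2
tcp_pos: [0.5352, -0.228, 0.2256]
tcp_rot: [0.003, 3.142, 0.0]
contact_force: [0.7, -0.4, -0.4]
gripper_width: 0.162
finger_force: 25.0
time_s: 6.0
tcp_pos: [0.4064, -0.2745, 0.2255]
tcp_rot: [0.001, 3.141, -0.0]
contact_force: [0.3, 0.2, -0.5]
gripper_width: 0.169
finger_force: 25.0
```

View pics/c3.png

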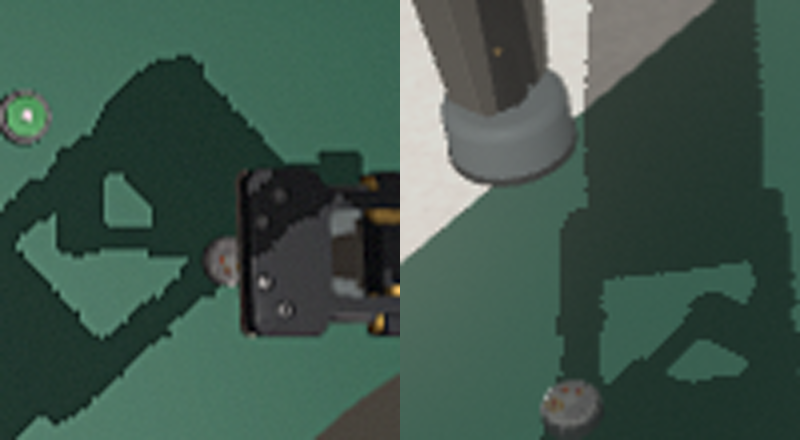

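The small cover hangs level over the wristwatch, with its rim at about (138,219) in the scene view and the movement at about (153,281). I'll lower to just above it and check the alignment.

```bash
python3 -m inch '[0,0,0.06,0,0,0,-1,0,0,0.16,0,0,0,-1,0,0,0.3,0,0,0,-1,0,0,0.44,0,0,0,-1,0,0,0.58,0,0,0,-1,0,0,0.67,0,0,0,-1,0,0,0.7,0,0,0,-1,0,0,0.7,0,0,0,-1]'
cat > rim.py <<'E'
import sys
from h import *
# compare the held cover's rim silhouette and the target movement with predictions in the scene view
n,r,off,tx,ty,tz=sys.argv[1],*map(float,sys.argv[2:])
b=snap('scene',n);p=manip.state()['tcp_pos'];z=p[2]-off
t=np.linspace(0,2*np.pi,90);c=np.array([proj('scene',np.array([p[0]+r*np.cos(a),p[1]+r*np.sin(a),z])) for a in t])
u,v=c.mean(0).astype(int);x0,y0=max(u-50,0),max(v-50,0)
cr=cv2.resize(b[y0:y0+110,x0:x0+110],None,fx=5,fy=5,interpolation=2)
cv2.polylines(cr,[((c-[x0,y0]+.5)*5).astype(np.int32)],1,(0,0,255),1)
m=np.array([proj('scene',np.array([tx,ty,tz]))]);cv2.circle(cr,tuple(((m[0]-[x0,y0]+.5)*5).astype(int)),4,(255,0,255),-1)
cv2.imwrite(f'pics/{n}c.png',cr);print(p.round(4),'rim z',z.round(4))
E
python3 rim.py r1 .026 .0446 .4065 -.2735 .015
```

```text
time_s: 6.9
tcp_pos: [0.4054, -0.2738, 0.0842]
tcp_rot: [-0.0, -3.14, -0.003]
contact_force: [0.1, -0.0, 1.6]
gripper_width: 0.162
finger_force: 25.0
[ 0.4059 -0.2746  0.0854] rim z 0.0408
```

View pics/r1c.png

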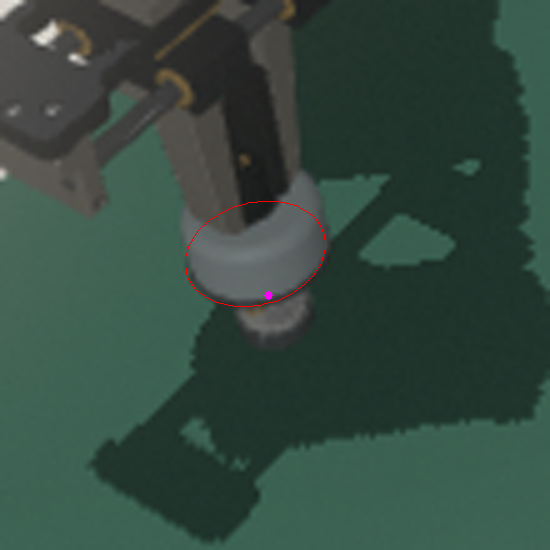

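The rim prediction overlays the real rim to within about 1 mm. The wristwatch sits at most 2 mm further in +x, so I'm adding a small nudge and lowering.

```bash
python3 -m inch '[-0.008,0,0.03,0,0,0,-1,-0.008,0,0.06,0,0,0,-1,-0.008,0,0.09,0,0,0,-1,-0.008,0,0.12,0,0,0,-1,-0.008,0,0.15,0,0,0,-1,-0.008,0,0.17,0,0,0,-1,-0.008,0,0.185,0,0,0,-1,-0.008,0,0.195,0,0,0,-1,-0.008,0,0.2,0,0,0,-1,-0.008,0,0.2,0,0,0,-1]'
```

```text
time_s: 7.95
tcp_pos: [0.4073, -0.2748, 0.0454]
tcp_rot: [-0.001, -3.142, 0.0]
contact_force: [0.4, 0.5, -1.0]
gripper_width: 0.166
finger_force: 25.0
```

```bash
python3 -m inch '[0,0,0.003,0,0,0,-1,0,0,0.006,0,0,0,-1,0,0,0.006,0,0,0,-1]'
python3 -m inch '[0,0,0,0,0,0,-0.55,0,0,0,0,0,0,-0.4,0,0,0,0,0,0,-0.2,0,0,0,0,0,0,0,0,0,0,0,0,0,0,0,0,-0.08,0,0,0,0,0,0,-0.2,0,0,0,0,0,0,-0.4,0,0,0,0,0,0,-0.6,0,0,0,0,0,0,-0.7,0,0,0,0,0,0,-0.7,0,0,0,0]'
```

```text
time_s: 8.25
tcp_pos: [0.4075, -0.2749, 0.0446]
tcp_rot: [0.001, 3.141, -0.001]
contact_force: [-0.4, 0.5, 2.7]
gripper_width: 0.165
finger_force: 25.0
time_s: 9.35
tcp_pos: [0.409, -0.2765, 0.1879]
tcp_rot: [0.001, 3.137, -0.009]
contact_force: [0.1, -0.0, -0.8]
gripper_width: 0.503
finger_force: 0.0
```

```bash
python3 - <<'E'
from h import *
a=snap('top','t3');b=snap('scene','s3')
A=cv2.resize(a[85:185,270:370],None,fx=4,fy=4,interpolation=2);B=cv2.resize(b[240:340,250:350],None,fx=4,fy=4,interpolation=2)
print('knob pred',[((proj(n,np.array([.666,-.182,.133]))-o)*4).round() for n,o in(('top',[270,85]),('scene',[250,240]))])
cv2.imwrite('pics/c4.png',np.hstack([A,B]))
# knob: darkest low-sat small blob above light cover
for n,im,q in(('top',a,(100,150,305,345)),('scene',b,(240,300,275,325))):
    c=im[q[0]:q[1],q[2]:q[3]].astype(int);m=(c.sum(2)<110).astype(np.uint8)
    N,l,st,cc=cv2.connectedComponentsWithStats(m)
    print(n,[(st[i].tolist(),(cc[i]+[q[2],q[0]]).round(1).tolist()) for i in range(1,N) if st[i][4]>12])
E
```

```text
knob pred [array([231., 148.]), array([183.,  80.])]
top [([15, 19, 10, 10, 59], [324.3, 123.9])]
scene []
```

View pics/c4.png

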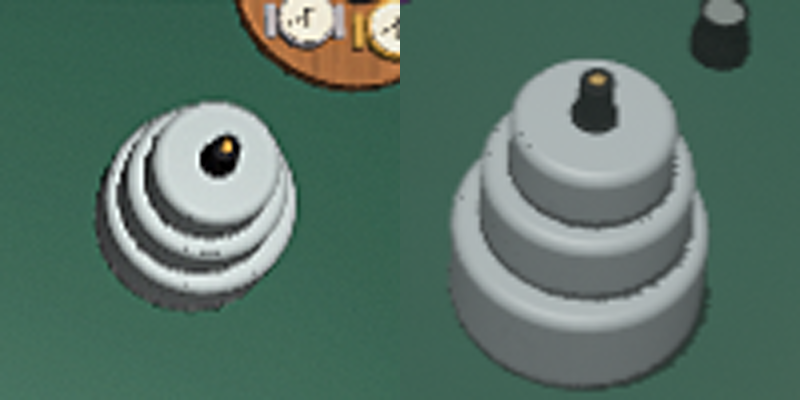

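View pics/s3.png

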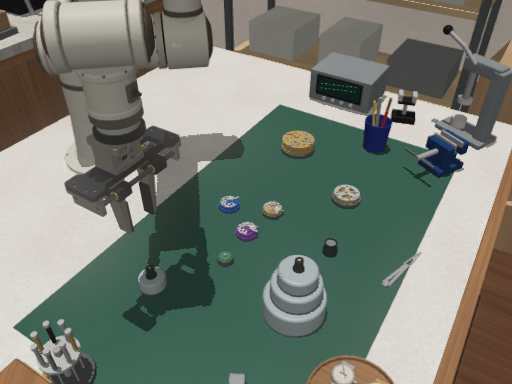

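The small cover sits over the wristwatch at scene (153,283). The medium knob tip is at top (327.5,121.3) and scene (299.3,259.8).

```bash
python3 - <<'E'
from h import *
print(onz('top',327.4,121.1,.133),onz('scene',299.2,259.7,.133))
print('small was',proj('scene',np.array([.666,-.182,.161])),proj('top',np.array([.666,-.182,.161])))
E
python3 -m inch '[-0.06,0.02,0,0,0,0,0,-0.18,0.07,0,0,0,0,0,-0.34,0.12,0,0,0,0,0,-0.5,0.18,0,0,0,0,0,-0.6,0.22,0,0,0,0,0,-0.65,0.235,0,0,0,0,0,-0.65,0.235,0,0,0,0,0]'
```

```text
[ 0.66816747 -0.18152456  0.133     ] [ 0.67041548 -0.17823185  0.133     ]
small was [296.76238074 248.51646105] [330.62104857 117.44746776]
time_s: 10.15
tcp_pos: [0.5377, -0.2268, 0.1825]
tcp_rot: [0.001, -3.14, -0.002]
contact_force: [-0.5, 0.2, 0.2]
gripper_width: 0.502
finger_force: 0.0
```

```bash
python3 -m inch '[-0.06,0.02,0,0,0,0,0,-0.18,0.07,0,0,0,0,0,-0.34,0.12,0,0,0,0,0,-0.5,0.18,0,0,0,0,0,-0.62,0.22,0,0,0,0,0,-0.657,0.235,0,0,0,0,0,-0.657,0.235,0,0,0,0,0,-0.657,0.235,0.06,0,0,0,0,-0.657,0.235,0.13,0,0,0,0,-0.657,0.235,0.2,0,0,0,0,-0.657,0.235,0.26,0,0,0,0,-0.657,0.235,0.281,0,0,0,0,-0.657,0.235,0.281,0,0,0,0]'
python3 -m inch '[0,0,0,0,0,0,-0.4,0,0,0,0,0,0,-0.6,0,0,0,0,0,0,-0.8,0,0,0,0,0,0,-1,0,0,0,0,0,0,-1,0,0,0,0,0,0,-1,0,0,0,0,0,0,-1]' 25
```

```text
time_s: 11.45
tcp_pos: [0.6683, -0.1809, 0.1271]
tcp_rot: [-0.002, -3.14, -0.001]
contact_force: [-0.9, 0.3, 0.1]
gripper_width: 0.5
finger_force: 0.0
time_s: 12.15
tcp_pos: [0.669, -0.1809, 0.1283]
tcp_rot: [0.001, 3.141, -0.0]
contact_force: [-0.2, 0.5, 2.0]
gripper_width: 0.168
finger_force: 25.0
```

```bash
python3 -m inch '[0,0,-0.04,0,0,0,-1,0,0,-0.1,0,0,0,-1,0,0,-0.18,0,0,0,-1,0,0,-0.26,0,0,0,-1,0,0,-0.32,0,0,0,-1,0,0,-0.35,0,0,0,-1,0.04,0.05,-0.35,0,0,0,-1,0.12,0.15,-0.35,0,0,0,-1,0.23,0.28,-0.35,0,0,0,-1,0.34,0.41,-0.35,0,0,0,-1,0.4,0.49,-0.35,0,0,0,-1,0.425,0.519,-0.35,0,0,0,-1,0.425,0.519,-0.35,0,0,0,-1]'
python3 -m inch '[0.04,0.05,0,0,0,0,-1,0.12,0.15,0,0,0,0,-1,0.23,0.28,0,0,0,0,-1,0.34,0.41,0,0,0,0,-1,0.4,0.49,0,0,0,0,-1,0.425,0.519,0,0,0,0,-1,0.425,0.519,0,0,0,0,-1,0.425,0.519,0.06,0,0,0,-1,0.425,0.519,0.16,0,0,0,-1,0.425,0.519,0.28,0,0,0,-1,0.425,0.519,0.4,0,0,0,-1,0.425,0.519,0.49,0,0,0,-1,0.425,0.519,0.53,0,0,0,-1,0.425,0.519,0.53,0,0,0,-1]'
python3 rim.py r2 .036 .0466 .499 .0275 .020
```

```text
time_s: 13.45
tcp_pos: [0.5837, -0.0767, 0.1982]
tcp_rot: [-0.0, 3.141, -0.0]
contact_force: [0.5, 0.2, -0.5]
gripper_width: 0.165
finger_force: 25.0
time_s: 14.85
tcp_pos: [0.4982, 0.0263, 0.0903]
tcp_rot: [-0.003, -3.139, -0.001]
contact_force: [-0.6, -1.0, -0.7]
gripper_width: 0.166
finger_force: 25.0
[0.4991 0.0263 0.0916] rim z 0.045
```

View pics/r2c.png

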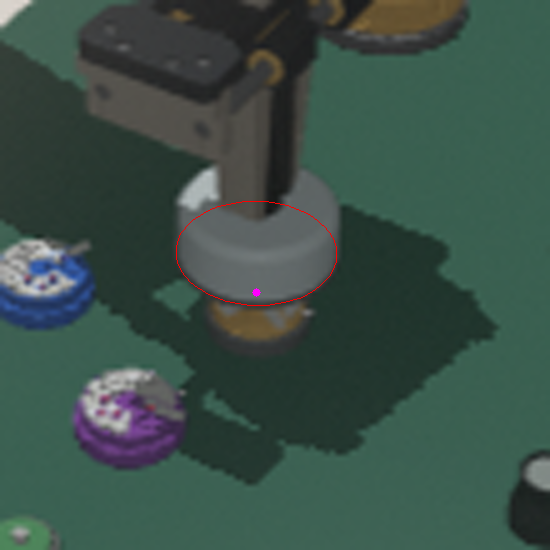

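The rim overlays the prediction to under 1 mm and the pocket watch is centred beneath it. Lowering.

```bash
python3 -m inch '[0,0,0.03,0,0,0,-1,0,0,0.06,0,0,0,-1,0,0,0.09,0,0,0,-1,0,0,0.12,0,0,0,-1,0,0,0.15,0,0,0,-1,0,0,0.18,0,0,0,-1,0,0,0.205,0,0,0,-1,0,0,0.217,0,0,0,-1,0,0,0.224,0,0,0,-1,0,0,0.229,0,0,0,-1,0,0,0.232,0,0,0,-1,0,0,0.232,0,0,0,-1]'
```

```text
time_s: 16.1
tcp_pos: [0.4988, 0.0268, 0.0472]
tcp_rot: [-0.001, -3.14, 0.0]
contact_force: [-8.5, 0.7, 14.3]
gripper_width: 0.168
finger_force: 25.0
```

```bash
python3 -m inch '[0,0,-0.004,0,0,0,-1,0,0,-0.004,0,0,0,-1]'
```

```text
time_s: 16.3
tcp_pos: [0.4995, 0.0267, 0.0473]
tcp_rot: [0.001, 3.141, -0.0]
contact_force: [-2.7, 0.5, 6.7]
gripper_width: 0.162
finger_force: 25.0
```

```bash
python3 -m inch '[0,0,0,0,0,0,-0.55,0,0,0,0,0,0,-0.4,0,0,0,0,0,0,-0.2,0,0,0,0,0,0,0,0,0,0,0,0,0,0,0,0,-0.08,0,0,0,0,0,0,-0.2,0,0,0,0,0,0,-0.4,0,0,0,0,0,0,-0.6,0,0,0,0,0,0,-0.7,0,0,0,0,0.2,0,-0.7,0,0,0,0,0.4,0,-0.7,0,0,0,0,0.6,0,-0.7,0,0,0,0,0.6,0,-0.7,0,0,0,0]'
python3 - <<'E'
from h import *
a=snap('top','t4');b=snap('scene','s4')
o=(250,95);A=cv2.resize(a[95:205,250:350],None,fx=4,fy=4,interpolation=2);B=cv2.resize(b[180:290,235:335],None,fx=4,fy=4,interpolation=2)
cv2.imwrite('pics/c5.png',np.hstack([A,B]))
print([proj(n,np.array([.669,-.181,.103])).round(1) for n in('top','scene')],manip.state()['tcp_pos'])
E
```

```text
time_s: 17.7
tcp_pos: [0.3749, 0.0277, 0.185]
tcp_rot: [-0.001, -3.139, -0.001]
contact_force: [0.5, -0.6, -0.3]
gripper_width: 0.497
finger_force: 0.0
[array([324.2, 125.4]), array([296.7, 272.3])] [0.37896663 0.0268453  0.18665519]
```

View pics/c5.png

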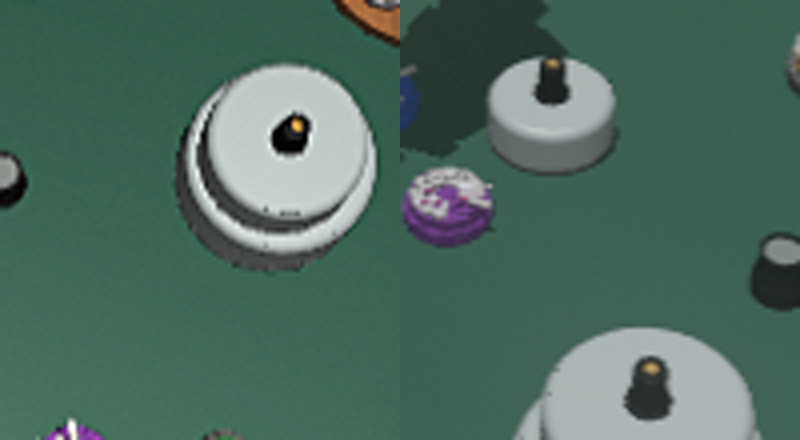

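The medium cover sits flat on the bench over the pocket watch. The large knob tip is at top (324.2,126.4) and scene (297.7,272.1), within about 1 px of the prediction for (.669,-.181).

```bash
python3 -m inch '[-0.07,-0.05,0,0,0,0,0,-0.2,-0.14,0,0,0,0,0,-0.38,-0.27,0,0,0,0,0,-0.55,-0.4,0,0,0,0,0,-0.67,-0.48,0,0,0,0,0,-0.724,-0.518,0,0,0,0,0,-0.724,-0.518,0,0,0,0,0]'
python3 -m inch '[-0.07,-0.05,0,0,0,0,0,-0.2,-0.14,0,0,0,0,0,-0.38,-0.27,0,0,0,0,0,-0.55,-0.4,0,0,0,0,0,-0.67,-0.48,0,0,0,0,0,-0.724,-0.518,0,0,0,0,0,-0.724,-0.518,0,0,0,0,0,-0.724,-0.518,0.06,0,0,0,0,-0.724,-0.518,0.15,0,0,0,0,-0.724,-0.518,0.25,0,0,0,0,-0.724,-0.518,0.35,0,0,0,0,-0.724,-0.518,0.42,0,0,0,0,-0.724,-0.518,0.442,0,0,0,0,-0.724,-0.518,0.442,0,0,0,0]'
python3 -m inch '[0,0,0,0,0,0,-0.4,0,0,0,0,0,0,-0.6,0,0,0,0,0,0,-0.8,0,0,0,0,0,0,-1,0,0,0,0,0,0,-1,0,0,0,0,0,0,-1,0,0,0,0,0,0,-1]' 30
```

```text
time_s: 18.5
tcp_pos: [0.5259, -0.0782, 0.1858]
tcp_rot: [0.003, 3.141, -0.0]
contact_force: [-0.0, -1.0, -0.1]
gripper_width: 0.495
finger_force: 0.0
time_s: 19.9
tcp_pos: [0.6679, -0.1799, 0.0976]
tcp_rot: [-0.001, -3.141, -0.001]
contact_force: [1.0, -0.8, 0.5]
gripper_width: 0.5
finger_force: 0.0
time_s: 20.6
tcp_pos: [0.6687, -0.1807, 0.0985]
tcp_rot: [0.001, 3.141, -0.001]
contact_force: [0.4, 0.8, 3.0]
gripper_width: 0.162
finger_force: 30.0
```

```bash
python3 -m inch '[0,0,-0.04,0,0,0,-1,0,0,-0.1,0,0,0,-1,0,0,-0.18,0,0,0,-1,0,0,-0.26,0,0,0,-1,0,0,-0.35,0,0,0,-1,0,0,-0.4,0,0,0,-1,0.01,0.05,-0.4,0,0,0,-1,0.02,0.15,-0.4,0,0,0,-1,0.04,0.3,-0.4,0,0,0,-1,0.07,0.5,-0.4,0,0,0,-1,0.09,0.68,-0.4,0,0,0,-1,0.1,0.8,-0.4,0,0,0,-1,0.11,0.847,-0.4,0,0,0,-1,0.11,0.847,-0.4,0,0,0,-1]'
python3 -m inch '[0.01,0.05,0,0,0,0,-1,0.02,0.15,0,0,0,0,-1,0.04,0.3,0,0,0,0,-1,0.07,0.5,0,0,0,0,-1,0.09,0.68,0,0,0,0,-1,0.1,0.8,0,0,0,0,-1,0.11,0.847,0,0,0,0,-1,0.11,0.847,0,0,0,0,-1,0.11,0.847,0.05,0,0,0,-1,0.11,0.847,0.14,0,0,0,-1,0.11,0.847,0.25,0,0,0,-1,0.11,0.847,0.34,0,0,0,-1,0.11,0.847,0.4,0,0,0,-1,0.11,0.847,0.41,0,0,0,-1,0.11,0.847,0.41,0,0,0,-1]'
python3 rim.py r3 .047 .0506 .624 .159 .025
```

```text
time_s: 22.0
tcp_pos: [0.6455, -0.0091, 0.1771]
tcp_rot: [0.003, -3.14, -0.001]
contact_force: [0.3, -0.4, -1.2]
gripper_width: 0.163
finger_force: 30.0
time_s: 23.5
tcp_pos: [0.6248, 0.1576, 0.0958]
tcp_rot: [-0.003, -3.141, 0.0]
contact_force: [0.0, -0.4, -0.1]
gripper_width: 0.162
finger_force: 30.0
[0.6253 0.1579 0.0967] rim z 0.0461
```

View pics/r3c.png

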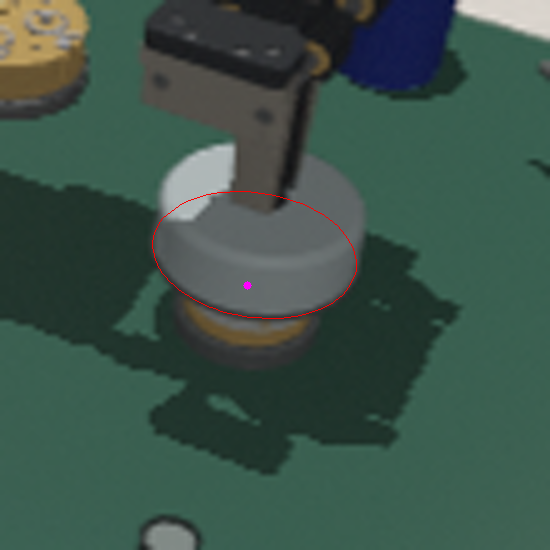

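The rim sits about 2 mm to the right of centre over the alarm-clock stand (stand centre near x=247, rim centre near x=260 in the crop, of which most is perspective). I'm nudging it slightly and lowering.

```bash
python3 -m inch '[0.008,-0.005,0.03,0,0,0,-1,0.008,-0.005,0.06,0,0,0,-1,0.008,-0.005,0.09,0,0,0,-1,0.008,-0.005,0.12,0,0,0,-1,0.008,-0.005,0.15,0,0,0,-1,0.008,-0.005,0.18,0,0,0,-1,0.008,-0.005,0.2,0,0,0,-1,0.008,-0.005,0.212,0,0,0,-1,0.008,-0.005,0.219,0,0,0,-1,0.008,-0.005,0.223,0,0,0,-1,0.008,-0.005,0.226,0,0,0,-1,0.008,-0.005,0.226,0,0,0,-1]'
```

```text
time_s: 24.75
tcp_pos: [0.6232, 0.1573, 0.0515]
tcp_rot: [0.001, 3.141, -0.0]
contact_force: [-2.2, 0.4, 3.9]
gripper_width: 0.167
finger_force: 30.0
```

```bash
python3 -m inch '[0,0,0,0,0,0,-0.55,0,0,0,0,0,0,-0.4,0,0,0,0,0,0,-0.2,0,0,0,0,0,0,0,0,0,0,0,0,0,0,0,0,-0.08,0,0,0,0,0,0,-0.2,0,0,0,0,0,0,-0.4,0,0,0,0,0,0,-0.6,0,0,0,0,0,0,-0.7,0,0,0,0,0,-0.15,-0.7,0,0,0,0,0,-0.35,-0.7,0,0,0,0,0,-0.5,-0.7,0,0,0,0,0,-0.5,-0.7,0,0,0,0]'
python3 - <<'E'
from h import *
a=snap('top','t5');b=snap('scene','s5')
A=cv2.resize(a[90:200,265:365],None,fx=4,fy=4,interpolation=2);B=cv2.resize(b[165:330,255:405],None,fx=8/3,fy=8/3,interpolation=2)
cv2.imwrite('pics/c6.png',np.hstack([A,B]))
print([proj(n,np.array([.668,-.1807,.069])).round(1) for n in('top','scene')],manip.state()['tcp_pos'])
# drum top disc by brass colour
for n,(u,v),im in(('top',(121,235),cv2.imread('pics/top0.png')),('scene',(297,142),cv2.imread('pics/scene0.png'))):
    h=cv2.cvtColor(im,cv2.COLOR_BGR2HSV);m=np.zeros(h.shape[:2],np.uint8);q=np.s_[v-32:v+32,u-32:u+32];m[q]=((h[q][...,0]<28)&(h[q][...,1]>90)&(h[q][...,2]>150))
    m=cv2.morphologyEx(m,cv2.MORPH_CLOSE,np.ones((5,5)));C=max(cv2.findContours(m,0,2)[0],key=cv2.contourArea);H=cv2.convexHull(C);e=cv2.fitEllipse(H)
    print(n,e,onz(n,*e[0],.041).round(4),cv2.boundingRect(H))
E
```

```text
time_s: 26.15
tcp_pos: [0.6234, 0.0538, 0.1923]
tcp_rot: [0.008, 3.14, -0.002]
contact_force: [-0.2, 0.7, -0.2]
gripper_width: 0.497
finger_force: 0.0
[array([321. , 130.7]), array([295.2, 284.7])] [0.62325236 0.05705018 0.19192401]
top ((118.9349594116211, 234.6944580078125), (37.584877014160156, 37.91376495361328), 74.92217254638672) [0.4247 0.2837 0.041 ] (100, 216, 38, 38)
scene ((296.1375732421875, 140.11590576171875), (18.830556869506836, 33.80916213989258), 82.67559814453125) [0.4315 0.269  0.041 ] (283, 131, 31, 19)
```

View pics/c6.png

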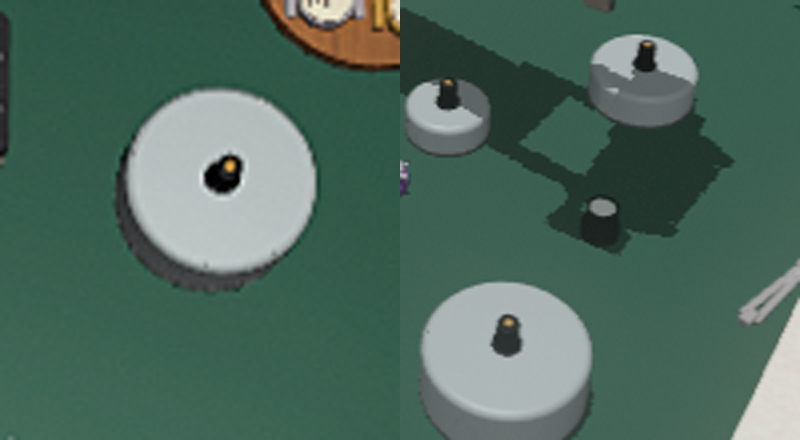

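The large cover sits flat over the alarm clock. The largest knob tip is at top (322.8,131.3) and scene (295.5,285.4), which gives about (.668,-.183).

```bash
python3 -m inch '[-0.03,-0.15,0,0,0,0,0,-0.08,-0.35,0,0,0,0,0,-0.1,-0.52,0,0,0,0,0,-0.114,-0.601,0,0,0,0,0,-0.114,-0.601,0,0,0,0,0]'
python3 -m inch '[-0.03,-0.15,0,0,0,0,0,-0.08,-0.35,0,0,0,0,0,-0.1,-0.52,0,0,0,0,0,-0.114,-0.601,0,0,0,0,0,-0.114,-0.601,0,0,0,0,0,-0.114,-0.601,0.08,0,0,0,0,-0.114,-0.601,0.2,0,0,0,0,-0.114,-0.601,0.35,0,0,0,0,-0.114,-0.601,0.5,0,0,0,0,-0.114,-0.601,0.6,0,0,0,0,-0.114,-0.601,0.634,0,0,0,0,-0.114,-0.601,0.634,0,0,0,0]'
python3 -m inch '[0,0,0,0,0,0,-0.4,0,0,0,0,0,0,-0.6,0,0,0,0,0,0,-0.8,0,0,0,0,0,0,-1,0,0,0,0,0,0,-1,0,0,0,0,0,0,-1,0,0,0,0,0,0,-1]' 35
```

```text
time_s: 26.75
tcp_pos: [0.646, -0.0636, 0.191]
tcp_rot: [0.004, 3.141, 0.0]
contact_force: [0.1, 0.1, -0.3]
gripper_width: 0.5
finger_force: 0.0
time_s: 27.95
tcp_pos: [0.6676, -0.1803, 0.0629]
tcp_rot: [0.002, -3.139, -0.003]
contact_force: [0.4, -0.2, 0.1]
gripper_width: 0.5
finger_force: 0.0
time_s: 28.65
tcp_pos: [0.6685, -0.1831, 0.0642]
tcp_rot: [0.001, 3.141, 0.0]
contact_force: [0.5, 1.3, 2.1]
gripper_width: 0.164
finger_force: 35.0
```

```bash
python3 -m inch '[0,0,-0.04,0,0,0,-1,0,0,-0.12,0,0,0,-1,0,0,-0.24,0,0,0,-1,0,0,-0.38,0,0,0,-1,0,0,-0.52,0,0,0,-1,0,0,-0.6,0,0,0,-1,0.03,0.05,-0.6,0,0,0,-1,0.08,0.15,-0.6,0,0,0,-1,0.15,0.3,-0.6,0,0,0,-1,0.25,0.48,-0.6,0,0,0,-1,0.33,0.64,-0.6,0,0,0,-1,0.38,0.74,-0.6,0,0,0,-1,0.403,0.777,-0.6,0,0,0,-1]'
python3 -m inch '[0.04,0.08,0,0,0,0,-1,0.12,0.22,0,0,0,0,-1,0.2,0.4,0,0,0,0,-1,0.29,0.57,0,0,0,0,-1,0.36,0.7,0,0,0,0,-1,0.403,0.777,0,0,0,0,-1,0.403,0.777,0,0,0,0,-1]'
python3 -m inch '[0.04,0.08,0,0,0,0,-1,0.12,0.22,0,0,0,0,-1,0.2,0.4,0,0,0,0,-1,0.29,0.57,0,0,0,0,-1,0.36,0.7,0,0,0,0,-1,0.403,0.777,0,0,0,0,-1,0.403,0.777,0,0,0,0,-1,0.403,0.777,0.05,0,0,0,-1,0.403,0.777,0.14,0,0,0,-1,0.403,0.777,0.22,0,0,0,-1,0.403,0.777,0.27,0,0,0,-1,0.403,0.777,0.275,0,0,0,-1,0.403,0.777,0.275,0,0,0,-1]'
python3 rim.py r4 .058 .0641 .4265 .283 .041
```

```text
time_s: 29.95
tcp_pos: [0.5856, -0.025, 0.1823]
tcp_rot: [0.002, -3.138, -0.002]
contact_force: [0.7, -0.5, -0.3]
gripper_width: 0.159
finger_force: 35.0
time_s: 30.65
tcp_pos: [0.5061, 0.1295, 0.1835]
tcp_rot: [0.002, -3.14, -0.001]
contact_force: [0.5, -0.6, -1.6]
gripper_width: 0.156
finger_force: 35.0
time_s: 31.95
tcp_pos: [0.4274, 0.2827, 0.1289]
tcp_rot: [-0.003, -3.141, 0.0]
contact_force: [0.4, -0.2, -0.4]
gripper_width: 0.166
finger_force: 35.0
[0.4276 0.283  0.1295] rim z 0.0654
```

View pics/r4c.png

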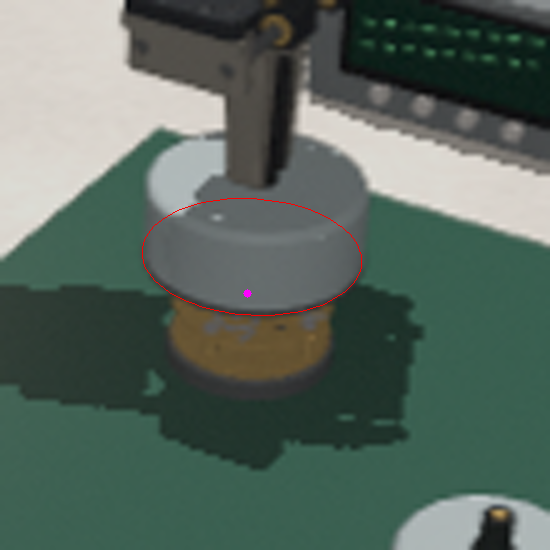

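The cover hangs level over the drum clock, with rim x at 147–366 and the stand at x 168–332, bottom 397 in the crop. I'll check the stand extents numerically.

```bash
python3 - <<'E'
from h import *
p=np.array([.4276,.283]);q0=np.mean([proj('scene',np.array([p[0]+.058*np.cos(a),p[1]+.058*np.sin(a),.0654])) for a in np.linspace(0,6.283,90)],0).astype(int)-50
for c in((.4265,.283),(.4295,.283),(.4265,.280)):
    t=np.linspace(0,6.283,181);k=[np.array([(proj('scene',np.array([c[0]+r*np.cos(a),c[1]+r*np.sin(a),z]))-q0+.5)*5 for a in t]) for r,z in((.046,0),(.043,.035),(.058,.0654))]
    print(c,[(x[:,0].min().round(),x[:,0].max().round(),x[:,1].max().round()) for x in k])
E
```

```text
(0.4265, 0.283) [(np.float64(159.0), np.float64(327.0), np.float64(406.0)), (np.float64(167.0), np.float64(327.0), np.float64(348.0)), (np.float64(140.0), np.float64(360.0), np.float64(315.0))]
(0.4295, 0.283) [(np.float64(164.0), np.float64(332.0), np.float64(407.0)), (np.float64(172.0), np.float64(332.0), np.float64(349.0)), (np.float64(145.0), np.float64(365.0), np.float64(317.0))]
(0.4265, 0.28) [(np.float64(156.0), np.float64(325.0), np.float64(408.0)), (np.float64(164.0), np.float64(324.0), np.float64(350.0)), (np.float64(138.0), np.float64(357.0), np.float64(318.0))]
```

```bash
python3 -m inch '[0.01,0.012,0,0,0,0,-1,0.01,0.012,0.03,0,0,0,-1,0.01,0.012,0.06,0,0,0,-1,0.01,0.012,0.09,0,0,0,-1,0.01,0.012,0.12,0,0,0,-1,0.01,0.012,0.15,0,0,0,-1,0.01,0.012,0.18,0,0,0,-1,0.01,0.012,0.21,0,0,0,-1,0.01,0.012,0.24,0,0,0,-1,0.01,0.012,0.27,0,0,0,-1,0.01,0.012,0.295,0,0,0,-1,0.01,0.012,0.31,0,0,0,-1,0.01,0.012,0.318,0,0,0,-1,0.01,0.012,0.324,0,0,0,-1,0.01,0.012,0.327,0,0,0,-1,0.01,0.012,0.327,0,0,0,-1]'
```

```text
time_s: 33.6
tcp_pos: [0.425, 0.2857, 0.0641]
tcp_rot: [0.001, 3.142, -0.0]
contact_force: [-2.2, -1.3, 3.9]
gripper_width: 0.164
finger_force: 35.0
```

Light bench contact at the expected height. Releasing and retreating.

```bash
python3 -m inch '[0,0,0,0,0,0,-0.55,0,0,0,0,0,0,-0.4,0,0,0,0,0,0,-0.2,0,0,0,0,0,0,0,0,0,0,0,0,0,0,0,0,-0.08,0,0,0,0,0,0,-0.2,0,0,0,0,0,0,-0.4,0,0,0,0,0,0,-0.6,0,0,0,0,0,0,-0.8,0,0,0,0,0.1,0.3,-0.8,0,0,0,0,0.2,0.5,-0.8,0,0,0,0,0.3,0.7,-0.8,0,0,0,0,0.4,0.8,-0.8,0,0,0,0,0.4,0.8,-0.8,0,0,0,0]'
python3 - <<'E'
from h import *
a=snap('top','t6');b=snap('scene','s6')
cv2.imwrite('pics/c7.png',np.hstack([cv2.resize(a[60:320,60:400],(400,306)),cv2.resize(b[100:360,80:400],(400,325))[:306]]))
E
```

```text
time_s: 35.1
tcp_pos: [0.3424, 0.4482, 0.2233]
tcp_rot: [0.006, -3.14, -0.001]
contact_force: [-0.2, -1.5, 0.2]
gripper_width: 0.498
finger_force: 0.0
```

View pics/c7.png

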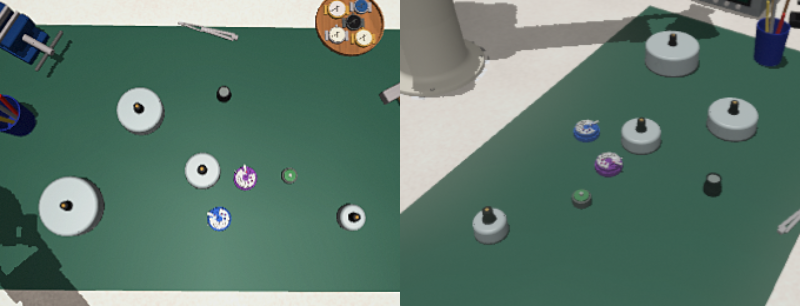

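All four covers stand flat in place, and the loupe, oil cup and look-alikes have not moved. Handing in.

```bash
python3 -m inch '[0,0,0,0,0,0,0,0,0,0,0,0,0,0,0,0,0,0,0,0,0]'; python3 -c "
from cell import manip;print(manip.job_done())"
```

```text
time_s: 35.5
tcp_pos: [0.3458, 0.445, 0.2237]
tcp_rot: [0.004, 3.141, -0.0]
contact_force: [-0.4, 0.5, -0.5]
gripper_width: 0.502
finger_force: 0.0
the job is handed in; nothing more can be done
None
```

I put all four covers over their matching movements and handed the job in at about 35.5 s of the 102 s allowed; the last pictures show them flat on the bench with the loupe and oil cup in place, but the hand-in returned no verdict.

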